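# Find the full tip box by feel and slide it home in the dock

## Robot

A 6-joint arm with a two-finger parallel gripper is mounted at the origin on the work surface. World frame = base frame: x ahead of the robot, y to its left, z up, the work surface at z = 0. Lengths are in m, angles in degrees, forces in N, time in s.
With the tool pointing down it reaches from about 0.375 to 0.9 m from the base axis. Payload 3.1 kg.
Tool frame: the origin (TCP) lies at the centre of the arm's flange, where the gripper is bolted on; the fingertips stand 182 mm ahead of it and the grasp point (between the pads) lies 164 mm ahead of it; x points along the fingers, z is the direction in which the jaws open and shut, and the axes are right-handed (so a half turn about x gives the same grasp; the last joint's range is limited). The gripper opens to 87 mm and grips with 3 to 60 N. Pads are 19 mm wide; open, the fingers measure 117 mm over their backs; the gripper's body (75 mm by 190 mm) begins 51 mm behind the grasp point.
Start: joints at [56.866, 30.224, 82.088, -0, 67.689, -10.227], TCP at [0.243, 0.576, 0.405] pointing down, gripper open.
Joint ranges: [-176.69, 176.69], [-43.24, 126.21], [12.49, 139.97], [-82, 262], [0, 151.66], [-163.58, 163.58]. Speed limits (degrees/s): [159.86, 159.86, 180, 180, 180, 180].

## Interface

Orientations are given as a 3x3 rotation matrix whose columns are the frame's x, y, z axes.
In Python, from rig import bot gives the robot as it stands.
- The arm moves only by the shell command python3 -m crank 'ROWS' [OPENING]. ROWS is JSON, a list of rows, each an object with "offset": the shift along the tool's x, y, z in m, a list of three; "spin": the turn about the tool's x in rad. A call has 1 to 12 rows; each row shifts and turns the commanded pose from where the row before left it, along the tool's axes as they then stand; what a row does not reach is not made up. A row lasts 1/10 s, in which the tool goes at most 50 mm and 8.59 degrees, less where a joint would pass 70% of its speed; a pose out of reach is approached as far as the arm can. A call is refused whole if a number of a shift passes 0.05 or a number of a turn 0.15, either way. A call with a gripper value outside its range is refused whole. OPENING is the finger opening in m, from 0 to 0.087, set as the call begins (- or left out, the last holds). The fingers move at their own pace and stop on an object; the grip force is fixed at half the most. Time passes only in rows, so rows that do not move let the fingers close. It gives the time, the measured TCP pose, the force and the opening at its end, in the units of the state.
- bot.read_state(): the state, without advancing time (a new reading comes with each control period).
- bot.capture(name): name is "side" or "top"; returns a dict with "pixels" (400x640x3 uint8, blue, green, red), "depth" (400x640 float32, m along the optical axis (not along the pixel's ray), 0 where there is no reading), "K" (3x3 intrinsics, pixels), "world_to_cam" (4x4, takes a point from world to camera coordinates). Camera axes: x right, y up, looking along -z (the intrinsics and any distortion apply to the point x, -y, -z); pixel columns grow to the right and rows downward; lengths in m; the calibration is good to about 2 mm. A picture is of the moment at which its call begins.
- bot.hand_in(): hands the job in, once; it reports no verdict.
Trained networks look in a picture, given as the dict that the camera call returned (one of the last four; its "shot" number tells which), for a name from the list of things; names that differ only in an ending like _2 or _b are one class to them, and where a whole thing is asked for, a point or a joint stands for the part that bears it (a point fixed in the world has none). Each returns a list of dicts, best first, with "p" (0 to 1); they miss things now and then, are a little off and sometimes report something else, mostly with a low value. They report only what shows in the picture. A call takes as long as a camera call. They do not tell look-alikes from the thing itself.
- bot.regions_of(label, picture): "region" (400x640 bool, what is visible of it) and "extent" ([centre column, centre row, width, height] in pixels, round what is visible of it).
The state is a dict: "time_s": time; "joint_positions": joint angles; "qvel": joint speeds; "tau": joint torques, N m; "position": TCP position; "tcp_rot": TCP orientation; "force": force on the tool from outside, world axes, zero at the start; "moment": the same for the moment, N m; "opening": opening from 0.0 (shut) to 1.0 (fully open).
Only numpy, scipy, OpenCV 4.12 (cv2) and the standard library are available. Lean on these libraries where they do the work, as an engineer would, in place of code of your own. Each camera call takes 0.05 s, during which the arm holds its last target.

## Task

Only one of the three identical grey tip boxes is full; the others are nearly empty. Feel which by gently nudging them, then slide the full one along the bench into the feed dock of the white instrument until it sits squarely, fully home against the end stop. Do not lift or tip any box or ram it, nudge the empty ones no more than about 5 cm from where they stand, and leave everything else on the bench where it is.

Things in the scene. Friction and masses are not known exactly. Their poses are not given: they have to be found in the camera images.
- box_a: closed opaque grey tip box, one of three exact lookalikes, 84 mm (its x) by 116 mm (its y) by 52 mm high, plain upright sides, same fore and aft; origin at the centre of its underside. Exactly one of the three is full (0.55 to 0.8 kg), the other two nearly empty (0.15 to 0.22 kg): which differs every time and cannot be seen
- box_b: closed opaque grey tip box, one of three exact lookalikes, 84 mm (its x) by 116 mm (its y) by 52 mm high, plain upright sides, same fore and aft; origin at the centre of its underside. All three slide on the bench with the same friction (coefficient between 0.48 and 0.72), so the full one resists a slow push at least 2.5 times as hard as an empty one
- box_c: closed opaque grey tip box, one of three exact lookalikes, 84 mm (its x) by 116 mm (its y) by 52 mm high, plain upright sides, same fore and aft; origin at the centre of its underside. The three stand in a row across the bench, turned by up to 0.2 rad; a lane of clear bench, just deep enough for a box to be slid sideways along it, lies between row and dock
- dock: feed dock of a low white instrument, fixed. Origin at bench level, centre of a fully home box; x points inwards. Box slides on the bench between two rails 15 mm high, 128 mm apart, from 38 mm before the origin; flared lead-ins (166 mm over all) from 55 mm before it. Rigid end stop, 35 mm high, face 42 mm past the origin. Housing 250 mm wide, 77 mm high, from 57 mm past the origin
- table: white bench top, its surface at z = 0 (its origin is of no importance)
- bottle_l: small clear bottle with green cap, 36 mm across, 95 mm high, standing in the left gap between two boxes; leave alone; origin at the centre of its underside
- bottle_r: small amber jar with white cap, 36 mm across, 85 mm high, standing in the right gap between two boxes; leave alone; origin at the centre of its underside
- jar_l: white jar with blue cap, 54 mm across, 80 mm high, beside the dock on its left; leave alone; origin at the centre of its underside
- flask_r: glass bottle with green cap, 52 mm across, 110 mm high, beside the dock on its right; leave alone; origin at the centre of its underside
- timer: small white bench timer, 50 x 35 x 45 mm high, at the right end of the row; leave alone; origin at the centre of its underside
- can: small aluminium pot with black cap, 36 mm across, 60 mm high, at the left end of the row; leave alone; origin at the centre of its underside
Not all that is in view belongs to the job. What is shaped like the box_b but orange is not meant.

How it is judged:
By the outcome, as a careful person would: the job done as asked, in the order asked, and still so for the second after the job is handed in, with the robot touching nothing.
It also fails if it takes over 72 s, if anything falls off the work surface, if the arm or the gripper's body presses on something with over 40 N, if the wrist force passes 120 N, or if a joint passes its speed limit or range.

## Working session

There is one attempt and no reset: what is moved stays moved. The work goes in short steps, Python scripts to look and compute and a shell command to move; the robot and the scene stay as the last step left them, time stands still between calls to the robot, and variables do not carry over. Pictures are saved under pics/ and viewed, and the job is handed in when it is done.

```bash
ls; mkdir -p pics
python3 - <<'E'
from rig import bot
import cv2,numpy as np
s=bot.read_state()
for k,v in s.items(): print(k,np.round(v,3).tolist())
for n in("top","side"):
    p=bot.capture(n); cv2.imwrite(f"pics/{n}0.png",p["pixels"]); print(n,p["K"],np.round(p["world_to_cam"],3),p.keys())
    np.savez(f"{n}0.npz",**{k:p[k] for k in("pixels","depth","K","world_to_cam")})
E
```

```text
pics
time_s 0.0
joint_positions [56.866, 30.279, 82.157, -0.001, 67.689, -10.227]
qvel [-0.003, -0.043, 0.04, -0.092, 0.079, -0.002]
tau [-0.0, -44.005, -17.659, 0.063, 0.058, -0.0]
position [0.243, 0.575, 0.404]
tcp_rot [[-0.001, -0.921, 0.389], [-0.002, 0.389, 0.921], [-1.0, 0.0, -0.002]]
force [-0.233, -0.175, 0.951]
moment [0.018, 0.026, -0.028]
opening 0.999
top [[409.67682453   0.         324.04093488]
 [  0.         409.67682453 200.92781644]
 [  0.           0.           1.        ]] [[-0.02  -1.     0.004 -0.   ]
 [ 0.983 -0.019  0.183 -0.5  ]
 [-0.183  0.008  0.983 -1.122]
 [ 0.     0.     0.     1.   ]] dict_keys(['pixels', 'depth', 'K', 'world_to_cam', 'shot'])
side [[453.56936786   0.         315.93651432]
 [  0.         453.56936786 196.74671466]
 [  0.           0.           1.        ]] [[ 0.69  -0.723  0.011 -0.37 ]
 [ 0.337  0.336  0.88  -0.196]
 [-0.64  -0.603  0.476 -0.766]
 [ 0.     0.     0.     1.   ]] dict_keys(['pixels', 'depth', 'K', 'world_to_cam', 'shot'])
```

View pics/top0.png

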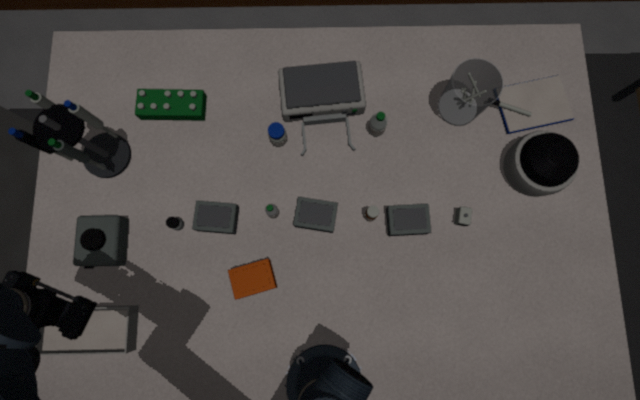

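View pics/side0.png

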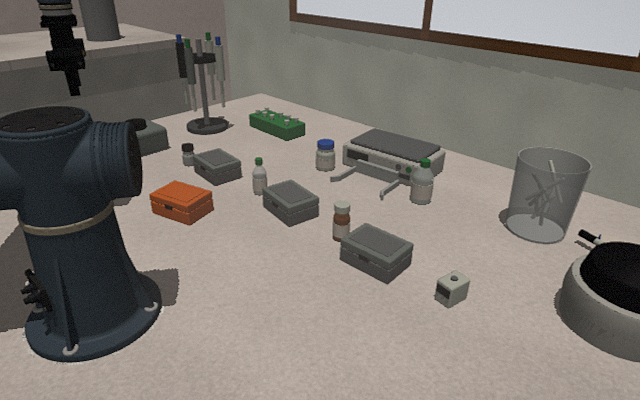

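The top view shows the grey boxes at about (215,217), (316,214) and (408,219). The dock is at (325,110), with its rails pointing towards the robot. The orange lookalike is at (252,278). Next I'll measure poses.

```bash
cat > h.py <<'E'
import numpy as np,cv2
def cloud(p):
    d=p["depth"];K=p["K"];T=p["world_to_cam"]
    v,u=np.mgrid[:400,:640]
    X=(u-K[0,2])/K[0,0]*d;Y=(v-K[1,2])/K[1,1]*d
    c=np.stack([X,-Y,-d],-1)
    return (c-T[:3,3])@T[:3,:3]
def proj(p,P):
    K=p["K"];T=p["world_to_cam"];c=np.asarray(P)@T[:3,:3].T+T[:3,3]
    return np.stack([K[0,0]*c[...,0]/-c[...,2]+K[0,2],K[1,1]*-c[...,1]/-c[...,2]+K[1,2]],-1)
def blobs(p,lo,hi,xr,yr,minn=20):
    W=cloud(p);ok=(p["depth"]>0)&(W[...,2]>lo)&(W[...,2]<hi)&(W[...,0]>xr[0])&(W[...,0]<xr[1])&(W[...,1]>yr[0])&(W[...,1]<yr[1])
    n,l=cv2.connectedComponents(ok.astype(np.uint8),connectivity=4)
    out=[]
    for i in range(1,n):
        m=l==i
        if m.sum()<minn: continue
        P=W[m];r=cv2.minAreaRect(P[:,:2].astype(np.float32)*1000)
        v,u=np.nonzero(m)
        out.append((m.sum(),np.round([u.mean(),v.mean()]),np.round(r[0],1),np.round(r[1],1),round(r[2],1),np.round(np.percentile(P[:,2],[5,50,95]),3)))
    return out
E
python3 - <<'E'
from h import *
p=dict(np.load("top0.npz"))
W=cloud(p)
print(W[170,300],W[300,350])
print("boxes z>.035");[print(*b) for b in blobs(p,.035,.2,(.3,.9),(-.5,.5),15)]
print("low");[print(*b) for b in blobs(p,.007,.2,(.3,.95),(-.5,.5),15)]
q=dict(np.load("side0.npz"));print("side");[print(*b) for b in blobs(q,.044,.2,(.3,.9),(-.5,.5),15)]
E
```

```text
[0.6038945  0.06007601 0.00145022] [ 0.22094495 -0.07836662 -0.00109206]
boxes z>.035
2685 [472.  89.] [ 796.7 -428.5] [138.  140.1] 37.1 [0.048 0.118 0.17 ]
4163 [321.  91.] [823.9 -11.1] [152.  257.2] 0.0 [0.043 0.076 0.081]
1437 [177. 102.] [809.6 422.8] [156.   87.8] 88.3 [0.041 0.046 0.062]
318 [378. 122.] [ 725.  -171.6] [51.5 44.2] 73.4 [0.043 0.077 0.112]
329 [277. 132.] [702.9 122.7] [50.7 50.3] 86.8 [0.041 0.079 0.084]
1225 [316. 213.] [464.5  14.4] [115.8  84.4] 79.9 [0.049 0.053 0.057]
1260 [215. 216.] [462.6 300.1] [117.3  84.3] 84.0 [0.049 0.053 0.057]
145 [272. 210.] [476.7 137.4] [32.1 34.8] 88.0 [0.041 0.066 0.098]
1243 [409. 219.] [ 444.8 -250. ] [ 84.4 117.2] 2.0 [0.049 0.053 0.057]
163 [372. 212.] [ 461.9 -143.7] [33.6 34.4] 43.5 [0.043 0.085 0.089]
231 [465. 215.] [ 452.6 -410.4] [35.8 51.4] 77.1 [0.04  0.045 0.049]
144 [173. 222.] [447.2 414.8] [31.  31.6] 32.2 [0.038 0.06  0.065]
457 [254. 268.] [321.8 197.5] [121.7  40.9] 88.9 [0.049 0.053 0.057]
low
2976 [470.  90.] [ 797.9 -428.6] [138.6 140.7] 81.9 [0.022 0.111 0.169]
4923 [322.  93.] [802.2 -13.6] [294.2 2
[... 921 characters left out ...]
075 0.083]
302 [325. 148.] [699.9 122.1] [48.2 50.6] 54.0 [0.047 0.069 0.081]
100 [187. 147.] [444.3 416.2] [32.4 32.5] 11.5 [0.046 0.058 0.062]
5163 [547. 185.] [ 795.1 -426.9] [141.6 139.2] 45.5 [0.054 0.13  0.168]
667 [216. 159.] [460.2 300.4] [121.4  86. ] 84.0 [0.046 0.053 0.055]
234 [258. 170.] [472.2 134.9] [26.1 35.2] 55.0 [0.046 0.064 0.095]
1003 [290. 194.] [461.9  15.2] [117.2  84.6] 80.1 [0.046 0.053 0.054]
294 [194. 190.] [309.5 198.7] [ 40.4 116.5] 12.6 [0.047 0.053 0.054]
375 [341. 212.] [ 460.6 -143. ] [34.9 34.2] 64.0 [0.047 0.071 0.086]
1663 [377. 243.] [ 442.9 -248.5] [ 86.7 118. ] 1.8 [0.047 0.053 0.054]
266 [453. 279.] [ 450.9 -409.6] [33.2 47.3] 78.1 [0.044 0.045 0.048]
```

```bash
python3 - <<'E'
from h import *
p=dict(np.load("top0.npz"));q=dict(np.load("side0.npz"))
for n,p in(("top",p),("side",q)):
    W=cloud(p);g=(p["depth"]>0)&(W[...,1]<.14)&(W[...,1]>-.15)&(W[...,0]>.56)&(W[...,0]<.95)
    hi=g&(W[...,2]>.065)&(W[...,0]>.71)
    k,l,st,_=cv2.connectedComponentsWithStats(hi.astype(np.uint8));i=1+np.argmax(st[1:,4]);P=W[l==i]
    r=cv2.minAreaRect((P[:,:2]*1000).astype(np.float32));print(n,"housing",r)
    for lo,hh in((.006,.025),(.025,.045)):
        m=g&(W[...,2]>lo)&(W[...,2]<hh)
        for y in np.arange(.12,-.15,-.01):
            s=m&(abs(W[...,1]-y)<.005)
            if s.sum()>1: print(lo,round(y,2),s.sum(),np.round([W[s][:,0].min(),W[s][:,0].max(),W[s][:,2].mean()],3))
E
python3 - <<'E'
import cv2
a=cv2.imread("pics/top0.png")[50:170,250:410];b=cv2.imread("pics/side0.png")[110:230,310:450]
cv2.imwrite("pics/d0.png",cv2.resize(a,None,fx=5,fy=5,interpolation=cv2.INTER_CUBIC));cv2.imwrite("pics/d1.png",cv2.resize(b,None,fx=5,fy=5,interpolation=cv2.INTER_CUBIC))
E
```

```text
top housing ((837.8392944335938, -10.092086791992188), (147.21490478515625, 245.45716857910156), 5.599833965301514)
0.006 0.12 6 [0.676 0.68  0.014]
0.006 0.11 9 [0.628 0.758 0.015]
0.006 0.1 18 [0.622 0.758 0.016]
0.006 0.09 6 [0.732 0.759 0.014]
0.006 0.08 8 [0.618 0.76  0.014]
0.006 0.07 11 [0.566 0.761 0.012]
0.006 0.06 11 [0.627 0.761 0.014]
0.006 0.05 75 [0.599 0.762 0.015]
0.006 0.04 35 [0.581 0.748 0.015]
0.006 0.03 12 [0.565 0.75  0.013]
0.006 0.02 11 [0.648 0.75  0.015]
0.006 0.01 7 [0.592 0.75  0.011]
0.006 0.0 10 [0.724 0.948 0.014]
0.006 -0.01 10 [0.62  0.753 0.014]
0.006 -0.02 13 [0.573 0.754 0.013]
0.006 -0.03 10 [0.629 0.754 0.013]
0.006 -0.04 9 [0.588 0.756 0.014]
0.006 -0.05 12 [0.641 0.756 0.016]
0.006 -0.06 9 [0.576 0.757 0.014]
0.006 -0.07 10 [0.588 0.757 0.012]
0.006 -0.08 22 [0.724 0.77  0.016]
0.006 -0.09 71 [0.673 0.773 0.015]
0.006 -0.1 21 [0.631 0.775 0.014]
0.006 -0.11 12 [0.572 0.776 0.012]
0.006 -0.12 7 [0.634 0.777 0.016]
0.006 -0.13 12 [0.565 0.779 0.012]
0.006 -0.14 5 [0.664 0.779 0.012]
0.025 0.12 10 [0.678 0.68  0.036]
0.025 0.11 12 [0.68  0.762 0.0
[... 2055 characters left out ...]
76  0.036]
0.025 0.06 18 [0.756 0.761 0.036]
0.025 0.05 16 [0.744 0.762 0.038]
0.025 0.04 29 [0.741 0.763 0.035]
0.025 0.03 29 [0.745 0.764 0.035]
0.025 0.02 30 [0.745 0.764 0.035]
0.025 0.01 29 [0.746 0.767 0.035]
0.025 0.0 29 [0.747 0.766 0.035]
0.025 -0.01 30 [0.747 0.767 0.034]
0.025 -0.02 27 [0.75  0.767 0.035]
0.025 -0.03 35 [0.748 0.771 0.036]
0.025 -0.04 30 [0.751 0.772 0.036]
0.025 -0.05 31 [0.751 0.773 0.035]
0.025 -0.06 35 [0.752 0.772 0.034]
0.025 -0.07 29 [0.753 0.773 0.035]
0.025 -0.08 39 [0.753 0.773 0.034]
0.025 -0.09 24 [0.768 0.775 0.034]
0.025 -0.1 24 [0.768 0.777 0.034]
0.025 -0.11 22 [0.769 0.778 0.035]
0.025 -0.12 8 [0.77  0.921 0.036]
0.025 -0.13 78 [0.831 0.913 0.036]
```

View pics/d0.png

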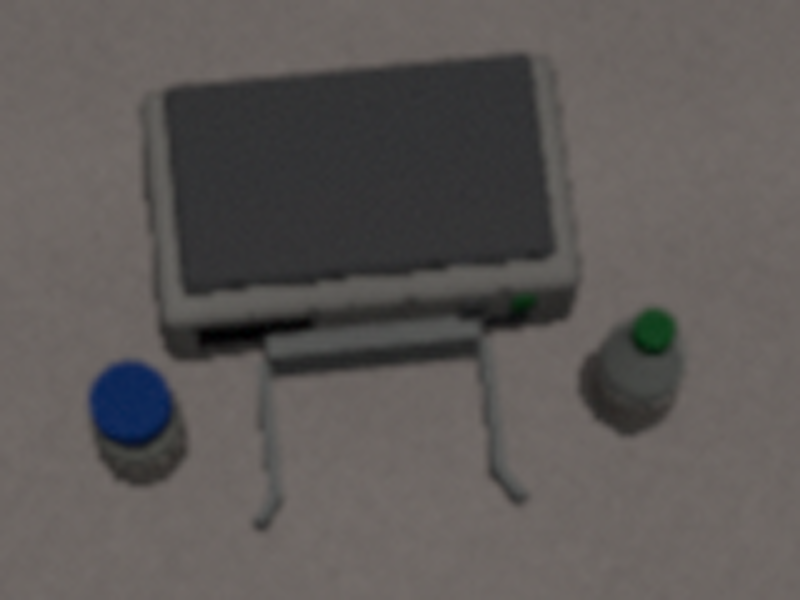

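View pics/d1.png

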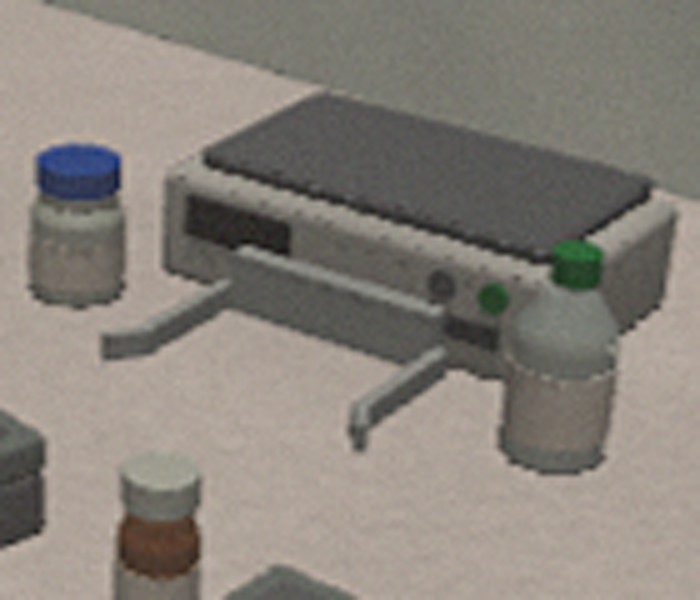

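Run:
```python
from h import *
for n in("top","side"):
    p=dict(np.load(n+"0.npz"));W=cloud(p);P=W[p["depth"]>0]
    a=np.radians(5.2);o=np.array([.708,-.018])
    for it in range(6):
        R=np.array([[np.cos(a),-np.sin(a)],[np.sin(a),np.cos(a)]])
        D=(P[:,:2]-o)@R;z=P[:,2]
        s=(z>.02)&(z<.032)&(D[:,0]>.03)&(D[:,0]<.05)&(abs(D[:,1])<.055)
        k=np.polyfit(D[s,1],D[s,0],1); # slope
        rl=(z>.007)&(z<.022)&(D[:,0]>-.036)&(D[:,0]<.03)
        L=D[rl&(D[:,1]>.05)&(D[:,1]<.085),1];Rr=D[rl&(D[:,1]<-.05)&(D[:,1]>-.085),1]
        lm,rm=np.median(L),np.median(Rr)
        a-=np.arctan(k[0])
        o=o+R@np.array([k[1]-.042,(lm+rm)/2])
    print(n,np.degrees(a),o,k,lm,rm,s.sum(),len(L),len(Rr), np.percentile(L,[10,90]),np.percentile(Rr,[10,90]))
    sl=[]
    for sgn in(1,-1):
        m=rl&(D[:,1]*sgn>.05)&(D[:,1]*sgn<.085);sl.append(np.polyfit(D[m,0],D[m,1],1)[0])
    print(np.degrees(sl));
```

```text
top 5.856312598026449 [ 0.71047561 -0.0211975 ] [-9.64420119e-13  4.20000000e-02] 0.06791130268081122 -0.06791130267694766 62 57 59 [0.06477946 0.07121612] [-0.07167206 -0.06438775]
[-0.92060669 -0.87772762]
side 5.0653056682197235 [ 0.70917232 -0.02178995] [2.42121159e-14 4.20000000e-02] 0.06787498397403385 -0.06787498397439229 147 69 68 [0.06522927 0.07393738] [-0.06935357 -0.06266914]
[ 0.04805484 -0.40754195]
```

```bash
cat > go.py <<'E'
import sys,numpy as np
from rig import bot
# usage: go.py x y tipz phi_deg (phi = world angle of tool z (jaw) axis)
def main(x,y,z,phi):
    s=bot.read_state();R=np.array(s["tcp_rot"]);p=np.array(s["position"])
    cur=np.degrees(np.arctan2(R[1,2],R[0,2]))
    d=(phi-cur+180)%360-180
    f=np.radians(phi);zt=np.array([np.cos(f),np.sin(f),0]);xt=np.array([0,0,-1.]);yt=np.cross(zt,xt)
    D=np.array([x,y,z+.182])-p
    print("t",round(s["time_s"],2),"tip",np.round(p-[0,0,.182],4),"phi",round(cur,2),"F",np.round(s["force"],2),"M",np.round(s["moment"],3))
    print("spin rad",round(-np.radians(d),4),"then offset x,y,z (mm)",np.round([D@xt*1000,D@yt*1000,D@zt*1000],1))
main(*map(float,sys.argv[1:5]))
E
python3 - <<'E'
import numpy as np
for n,c,a in(("L",(.4615,.3002),-6),("M",(.463,.0148),-10),("R",(.444,-.2495),2)):
    r=np.radians(a);u=np.array([np.cos(r),np.sin(r)]);print(n,np.round(np.array(c)-u*.042,4),"start",np.round(np.array(c)-u*.072,4),"phi",90+a)
E
python3 go.py 0.39 0.3077 0.030 84
```

```text
L [0.4197 0.3046] start [0.3899 0.3077] phi 84
M [0.4216 0.0221] start [0.3921 0.0273] phi 80
R [ 0.402 -0.251] start [ 0.372 -0.252] phi 92
t 0.1 tip [0.2431 0.5755 0.2219] phi 67.09 F [ 0.08  0.03 -0.36] M [0.011 0.036 0.011]
spin rad -0.2951 then offset x,y,z (mm) [ 191.9 -174.1 -250.9]
```

```bash
python3 -m crank '[{"offset":[0,0,0],"spin":-0.148},{"offset":[0,0,0],"spin":-0.147},{"offset":[0.01,-0.025,-0.036],"spin":0},{"offset":[0.01,-0.025,-0.036],"spin":0},{"offset":[0.01,-0.025,-0.036],"spin":0},{"offset":[0.01,-0.025,-0.036],"spin":0},{"offset":[0.01,-0.025,-0.036],"spin":0},{"offset":[0.01,-0.025,-0.036],"spin":0},{"offset":[0.01,-0.024,-0.035],"spin":0},{"offset":[0.03,0,0],"spin":0}]' 0.055; python3 go.py 0.39 0.3077 0.030 84
```

```text
time_s: 1.1
position: [0.3933, 0.3048, 0.3059]
tcp_rot: [[0.006, -0.994, 0.11], [0.001, 0.11, 0.994], [-1.0, -0.006, 0.002]]
force: [-0.3, 1.1, 0.7]
opening: 0.635
t 1.1 tip [0.3933 0.3048 0.1239] phi 83.68 F [-0.33  1.12  0.68] M [ 0.056 -0.017  0.007]
spin rad -0.0056 then offset x,y,z (mm) [93.9  3.6  2.5]
```

```bash
python3 -m crank '[{"offset":[0.03,0.001,0.001],"spin":0},{"offset":[0.03,0.001,0.001],"spin":0},{"offset":[0.02,0.001,0],"spin":0},{"offset":[0.014,0,0],"spin":0},{"offset":[0,0,0],"spin":0},{"offset":[0,0,0],"spin":0}]'; python3 go.py 0.4197 0.3046 0.030 84;python3 -m crank '[{"offset":[0,0,0],"spin":0}]';python3 -m crank '[{"offset":[0,0,0],"spin":0}]'
```

```text
time_s: 1.7
position: [0.3873, 0.3102, 0.2106]
tcp_rot: [[-0.001, -0.995, 0.105], [-0.0, 0.105, 0.995], [-1.0, 0.001, -0.0]]
force: [-0.0, 0.3, 0.5]
opening: 0.628
t 1.7 tip [0.3873 0.3102 0.0286] phi 83.99 F [-0.01  0.25  0.46] M [ 0.055 -0.004 -0.01 ]
spin rad -0.0001 then offset x,y,z (mm) [ -1.4 -32.8  -2.2]
time_s: 1.8
position: [0.3875, 0.3104, 0.2115]
tcp_rot: [[0.001, -0.995, 0.104], [0.001, 0.104, 0.995], [-1.0, -0.001, 0.001]]
force: [0.7, 0.8, 0.9]
opening: 0.63
time_s: 1.9
position: [0.3875, 0.3104, 0.2116]
tcp_rot: [[0.002, -0.995, 0.105], [0.001, 0.105, 0.995], [-1.0, -0.002, 0.001]]
force: [-0.4, -0.9, 0.1]
opening: 0.633
```

```bash
cat > f.py <<'E'
import numpy as np,sys
from rig import bot
s=bot.read_state();R=np.array(s["tcp_rot"]);F=R.T@np.array(s["force"]);M=R.T@np.array(s["moment"])
print("t",round(s["time_s"],2),"tip",np.round(np.array(s["position"])-[0,0,.182],4),"tool F",np.round(F,2),"M",np.round(M,3),"tau",np.round(s["tau"][:3],2))
E
python3 f.py
python3 -m crank '[{"offset":[0,-0.009,0],"spin":0},{"offset":[0,-0.008,-0.001],"spin":0},{"offset":[0,-0.002,-0.001],"spin":0}]' >/dev/null;python3 f.py
python3 -m crank '[{"offset":[0,-0.002,0],"spin":0},{"offset":[0,-0.002,0],"spin":0}]'>/dev/null;python3 f.py
python3 -m crank '[{"offset":[0,-0.002,0],"spin":0},{"offset":[0,-0.002,0],"spin":0}]'>/dev/null;python3 f.py
python3 -m crank '[{"offset":[0,-0.002,0],"spin":0}]'>/dev/null;python3 f.py
python3 -m crank '[{"offset":[0,-0.002,0],"spin":0}]'>/dev/null;python3 f.py
python3 -m crank '[{"offset":[0,-0.002,0],"spin":0}]'>/dev/null;python3 f.py
```

```text
t 1.9 tip [0.3875 0.3104 0.0296] tool F [-0.09  0.26 -0.93] M [ 0.001 -0.052 -0.031] tau [-2.000e-02 -3.901e+01 -5.980e+00]
t 2.2 tip [0.4077 0.3062 0.0292] tool F [-0.15 -0.23 -0.2 ] M [ 0.079 -0.056 -0.033] tau [  0.25 -40.11  -6.34]
t 2.4 tip [0.4097 0.3056 0.0287] tool F [-1.15  0.96  0.15] M [-0.003 -0.096  0.278] tau [ -0.87 -39.97  -7.42]
t 2.6 tip [0.4133 0.3052 0.0286] tool F [-0.85  0.96 -0.55] M [0.013 0.059 0.332] tau [ -0.56 -40.24  -7.67]
t 2.7 tip [0.4157 0.3051 0.0286] tool F [ 0.03  0.54 -0.14] M [-0.028  0.026  0.158] tau [ -0.22 -40.8   -7.31]
t 2.8 tip [0.418  0.305  0.0287] tool F [-0.68  1.78 -0.37] M [-0.016 -0.028  0.197] tau [ -0.17 -41.06  -7.27]
t 2.9 tip [0.4202 0.3048 0.0287] tool F [ 1.08 -0.08 -0.06] M [-0.035 -0.044  0.193] tau [ -0.16 -41.21  -7.33]
```

```bash
python3 -m crank '[{"offset":[-0.02,0.03,0],"spin":0},{"offset":[-0.03,0,-0.03],"spin":0.035},{"offset":[0,0,-0.045],"spin":0.035},{"offset":[0,0,-0.045],"spin":0},{"offset":[0,0,-0.045],"spin":0},{"offset":[0,0,-0.045],"spin":0},{"offset":[0,0,-0.035],"spin":0},{"offset":[0,0,0],"spin":0}]' ; python3 go.py 0.3921 0.0273 0.030 80
```

```text
time_s: 3.7
position: [0.3514, 0.0629, 0.2608]
tcp_rot: [[0.001, -0.984, 0.181], [-0.0, 0.181, 0.984], [-1.0, -0.001, -0.0]]
force: [-0.2, 0.1, -0.9]
opening: 0.63
t 3.7 tip [0.3514 0.0629 0.0788] phi 79.58 F [-0.18  0.07 -0.9 ] M [-0.037  0.02  -0.031]
spin rad -0.0073 then offset x,y,z (mm) [ 48.8 -46.2 -28. ]
```

```bash
python3 -m crank '[{"offset":[0.01,-0.025,-0.028],"spin":-0.007},{"offset":[0.02,-0.021,0],"spin":0},{"offset":[0.019,-0.01,0],"spin":0},{"offset":[0,-0.005,0],"spin":0},{"offset":[0,0,0],"spin":0},{"offset":[0,0,0],"spin":0}]' >/dev/null; python3 go.py 0.4216 0.0221 0.030 80; python3 f.py; python3 -m crank '[{"offset":[0,0,0],"spin":0}]'>/dev/null;python3 f.py
```

```text
t 4.3 tip [0.4058 0.0288 0.0304] phi 80.46 F [-0.72  0.35  0.17] M [ 0.047  0.025 -0.033]
spin rad 0.008 then offset x,y,z (mm) [  0.4 -16.7  -3.9]
t 4.3 tip [0.4058 0.0288 0.0304] tool F [-0.17  0.77  0.22] M [ 0.033 -0.042  0.032] tau [ -0.18 -33.06  -2.29]
t 4.4 tip [0.4057 0.0287 0.0305] tool F [-0.03 -0.08 -0.9 ] M [-0.005  0.005 -0.032] tau [ -0.04 -33.28  -2.01]
```

```bash
python3 -m crank '[{"offset":[0,-0.004,-0.002],"spin":0},{"offset":[0,-0.003,-0.002],"spin":0},{"offset":[0,-0.002,0],"spin":0}]' >/dev/null;python3 f.py
python3 -m crank '[{"offset":[0,-0.002,0],"spin":0},{"offset":[0,-0.002,0],"spin":0}]'>/dev/null;python3 f.py
python3 -m crank '[{"offset":[0,-0.002,0],"spin":0}]'>/dev/null;python3 f.py
python3 -m crank '[{"offset":[0,-0.002,0],"spin":0}]'>/dev/null;python3 f.py
python3 -m crank '[{"offset":[0,-0.002,0],"spin":0}]'>/dev/null;python3 f.py
python3 -m crank '[{"offset":[0,-0.002,0],"spin":0}]'>/dev/null;python3 f.py
```

```text
t 4.7 tip [0.4129 0.0229 0.0299] tool F [-4.26  6.68 -0.81] M [-0.119  0.104  1.022] tau [ -0.41 -33.58  -6.25]
t 4.9 tip [0.4145 0.0228 0.0297] tool F [-6.54  8.74 -1.6 ] M [0.055 0.139 1.424] tau [ -0.48 -33.12  -8.62]
t 5.0 tip [0.416  0.0226 0.0297] tool F [-7.58  9.31  0.27] M [-0.032  0.091  1.446] tau [ -0.72 -33.32  -8.66]
t 5.1 tip [0.418  0.0223 0.0297] tool F [-7.6   9.21  0.24] M [-0.002 -0.002  1.448] tau [ -0.8  -33.38  -8.48]
t 5.2 tip [0.42   0.0219 0.0297] tool F [-6.91  9.86  0.31] M [1.000e-03 5.000e-03 1.472e+00] tau [ -0.82 -33.46  -8.48]
t 5.3 tip [0.4219 0.0216 0.0297] tool F [-7.59  9.97 -0.5 ] M [0.004 0.046 1.488] tau [ -0.85 -33.46  -8.74]
```

```bash
python3 -m crank '[{"offset":[-0.002,0.006,0],"spin":0},{"offset":[-0.001,0,0],"spin":0},{"offset":[0,0,0],"spin":0}]' >/dev/null; python3 f.py
python3 - <<'E'
from h import *
from rig import bot
for n in("top","side"):
    p=bot.capture(n);cv2.imwrite(f"pics/{n}1.png",p["pixels"])
    print(n);[print(*b) for b in blobs(p,.046,.06,(.38,.6),(-.4,.4),150)]
E
```

```text
t 5.6 tip [0.4203 0.0216 0.0329] tool F [-0.91  2.81  0.35] M [-0.021  0.002  0.387] tau [ -0.18 -34.12  -4.35]
top
1217 [409. 218.] [ 444.6 -250.3] [ 84.6 117.3] 2.4 [0.049 0.053 0.057]
side
589 [218. 158.] [470.7 299.7] [121.3  83.7] 83.8 [0.048 0.053 0.055]
475 [300. 198.] [456.3 -18.7] [ 52.4 108.1] 83.5 [0.047 0.053 0.055]
1604 [377. 243.] [ 443.  -248.8] [ 87.  117.1] 2.2 [0.048 0.053 0.054]
```

View pics/side1.png

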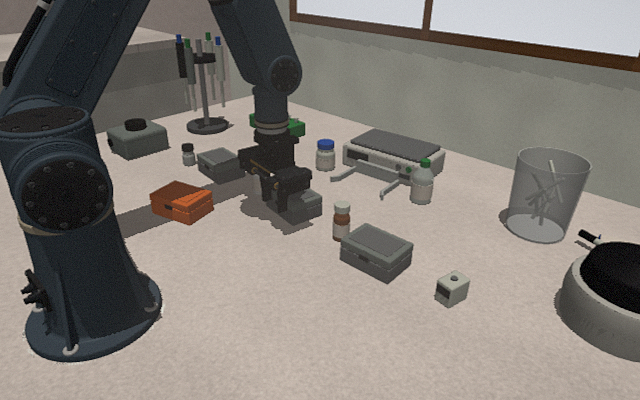

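The side view shows the gripper behind the middle box at about (290,195). The left box moved 9 mm at about 1.3 N, while the middle one took over 9 N to push, so the middle box is the full one. Next I'll push it forward, steering towards the dock axis.

```bash
python3 -m crank '[{"offset":[0,-0.007,-0.0015],"spin":0},{"offset":[0,-0.008,-0.0025],"spin":0},{"offset":[0,-0.008,-0.003],"spin":-0.01},{"offset":[0,-0.008,-0.003],"spin":-0.02},{"offset":[0,-0.008,-0.003],"spin":-0.02},{"offset":[0,-0.008,-0.0035],"spin":-0.02},{"offset":[0,-0.008,-0.0035],"spin":-0.02},{"offset":[0,0,0],"spin":0}]' >/dev/null; python3 f.py
python3 - <<'E'
from h import *
from rig import bot
for n in("top","side"):
    p=bot.capture(n);cv2.imwrite(f"pics/{n}2.png",p["pixels"])
    print(n);[print(*b) for b in blobs(p,.046,.06,(.45,.65),(-.2,.12),80)]
E
```

```text
t 6.5 tip [ 0.4722 -0.0062  0.0325] tool F [0.4  3.17 1.68] M [-0.117 -0.121  0.602] tau [ -0.47 -38.72  -6.94]
top
side
134 [295. 189.] [485.7  14.3] [44.5 43.9] 13.0 [0.047 0.052 0.059]
398 [325. 194.] [509.7 -46.5] [ 43.1 109.2] 86.9 [0.047 0.052 0.055]
```

View pics/top2.png

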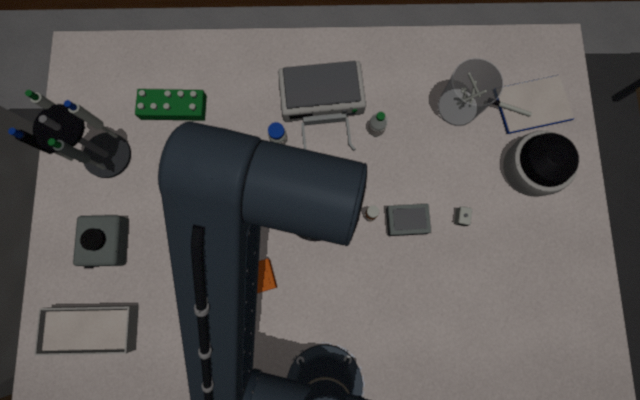

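View pics/side2.png

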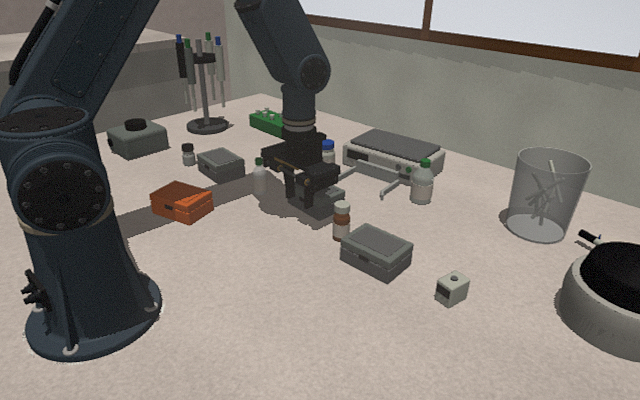

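```bash
python3 -m crank '[{"offset":[0,-0.0085,-0.004],"spin":-0.02},{"offset":[0,-0.0085,-0.004],"spin":-0.02},{"offset":[0,-0.0085,-0.0045],"spin":-0.02},{"offset":[0,-0.008,-0.0045],"spin":-0.025},{"offset":[0,-0.008,-0.0045],"spin":-0.025},{"offset":[0,-0.008,-0.005],"spin":-0.025},{"offset":[0,-0.007,-0.005],"spin":-0.015},{"offset":[0,0,0],"spin":0}]' >/dev/null; python3 f.py; python3 -m crank '[{"offset":[0,0.03,0],"spin":0},{"offset":[0,0.04,0],"spin":0},{"offset":[0,0,0],"spin":0}]' >/dev/null; python3 f.py
python3 - <<'E'
from h import *
from rig import bot
for n in("top","side"):
    p=bot.capture(n);cv2.imwrite(f"pics/{n}3.png",p["pixels"])
    print(n);[print(*b) for b in blobs(p,.046,.06,(.45,.65),(-.2,.12),80)]
E
```

```text
t 7.4 tip [ 0.5302 -0.0395  0.033 ] tool F [1.21 0.77 0.44] M [-0.004 -0.008  0.023] tau [  0.12 -41.51  -7.95]
t 7.7 tip [ 0.454  -0.0428  0.0329] tool F [0.04 0.04 0.64] M [-0.043 -0.056  0.049] tau [ -0.8  -37.13  -5.19]
top
side
311 [353. 188.] [584.  -67.5] [87.4 53.3] 7.5 [0.047 0.052 0.054]
```

View pics/side3.png

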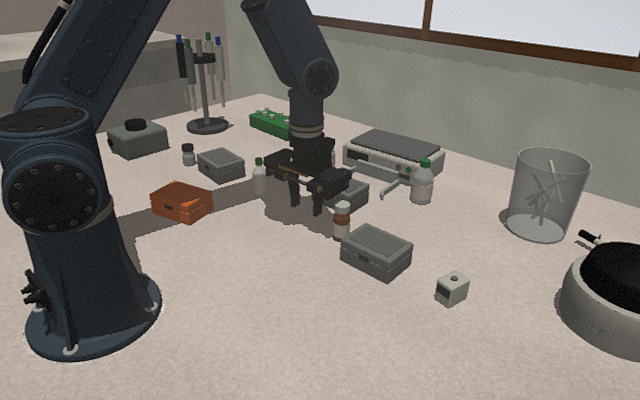

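```bash
python3 -m crank '[{"offset":[-0.045,0.015,0],"spin":0},{"offset":[-0.045,0.01,0],"spin":0},{"offset":[-0.02,0,0.04],"spin":0},{"offset":[0,0,0.048],"spin":0},{"offset":[0,0,0.048],"spin":0},{"offset":[0,0,0.048],"spin":0},{"offset":[0,0,0.048],"spin":0},{"offset":[0,0,0.03],"spin":0}]' >/dev/null; python3 f.py
python3 - <<'E'
from h import *
from rig import bot
for n in("top","side"):
    p=bot.capture(n);cv2.imwrite(f"pics/{n}4.png",p["pixels"])
    print(n);[print(*b) for b in blobs(p,.046,.06,(.38,.65),(-.4,.12),80)]
    [print(*b) for b in blobs(p,.02,.2,(.38,.65),(-.4,.2),80)]
E
```

```text
t 8.6 tip [0.416  0.2196 0.1439] tool F [-0.33  0.04 -0.34] M [ 0.05  -0.073 -0.016] tau [ -1.36 -34.66 -10.3 ]
top
1142 [332. 172.] [584.5 -35.4] [ 85.  115.9] 4.3 [0.049 0.053 0.057]
1216 [409. 219.] [ 444.7 -249.9] [ 84.4 116.6] 1.8 [0.05  0.053 0.057]
1219 [332. 173.] [584.5 -35.7] [ 85.2 116.3] 4.2 [0.04  0.053 0.057]
143 [273. 210.] [475.3 134.2] [26.2 34.7] 72.8 [0.027 0.067 0.097]
1298 [409. 219.] [ 444.8 -250.5] [ 84.4 118.3] 2.0 [0.042 0.053 0.057]
175 [372. 212.] [ 462.4 -143. ] [34.1 34.2] 82.9 [0.032 0.084 0.089]
85 [459. 216.] [ 453.9 -394.5] [50.5 10.5] 0.5 [0.021 0.04  0.047]
side
846 [340. 184.] [581.9 -33.8] [ 87.2 118.3] 4.1 [0.048 0.053 0.055]
114 [341. 220.] [ 455.  -147.2] [22.4 34.7] 33.5 [0.046 0.054 0.059]
1612 [377. 243.] [ 442.9 -249.4] [ 86.2 116.7] 2.2 [0.048 0.053 0.054]
201 [224. 130.] [417.7 184.7] [18.6 24.3] 66.2 [0.148 0.172 0.195]
365 [259. 175.] [472.3 134.5] [27.6 36.2] 63.6 [0.023 0.054 0.094]
4290 [360. 226.] [ 512.5 -143.9] [394.8 135.4] 57.1 [0.024 0.052 0.065]
124 [442. 281.] [ 451.8 -393.9] [12.1 50.2] 90.0 [0.023 0.043 0.046]
```

View pics/top4.png

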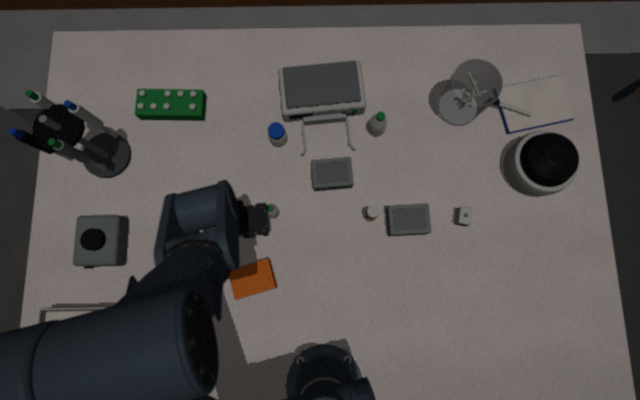

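```bash
python3 go.py 0.48 -0.044 0.033 95
```

```text
t 8.7 tip [0.416  0.22   0.1439] phi 94.45 F [ 0.23 -1.41  0.38] M [0.003 0.015 0.004]
spin rad -0.0096 then offset x,y,z (mm) [ 110.9  -40.8 -268.5]
```

```bash
python3 -m crank '[{"offset":[0,0,-0.045],"spin":-0.0096},{"offset":[0,0,-0.045],"spin":0},{"offset":[0,0,-0.045],"spin":0},{"offset":[0,-0.01,-0.045],"spin":0},{"offset":[0,-0.01,-0.045],"spin":0},{"offset":[0.02,-0.01,-0.0435],"spin":0},{"offset":[0.035,-0.011,0],"spin":0},{"offset":[0.035,0,0],"spin":0},{"offset":[0.02,0,0],"spin":0},{"offset":[0,0,0],"spin":0}]' >/dev/null; python3 go.py 0.5297 -0.0387 0.033 95
```

```text
t 9.7 tip [ 0.4774 -0.0495  0.0308] phi 94.6 F [-0.2   0.21  0.42] M [ 0.074 -0.004 -0.014]
spin rad -0.007 then offset x,y,z (mm) [ -2.2 -53.    6.2]
```

```bash
python3 -m crank '[{"offset":[-0.002,-0.02,0.003],"spin":-0.007},{"offset":[0,-0.018,0.003],"spin":0},{"offset":[0,-0.008,0],"spin":0},{"offset":[0,-0.003,0],"spin":0},{"offset":[0,-0.003,0],"spin":0},{"offset":[0,-0.004,0],"spin":0},{"offset":[0,-0.005,0],"spin":0}]' >/dev/null; python3 f.py
python3 -m crank '[{"offset":[0,-0.006,0],"spin":0},{"offset":[0,-0.006,0],"spin":0},{"offset":[0,-0.006,0.0002],"spin":0},{"offset":[0,-0.006,0.0002],"spin":0},{"offset":[0,-0.006,0.0002],"spin":0},{"offset":[0,-0.006,0],"spin":0}]' >/dev/null; python3 f.py
python3 -m crank '[{"offset":[0,-0.006,0],"spin":0},{"offset":[0,-0.006,0],"spin":0},{"offset":[0,-0.006,0],"spin":0},{"offset":[0,-0.006,0],"spin":0},{"offset":[0,-0.006,0],"spin":0}]' >/dev/null; python3 f.py;  python3 go.py 0.6592 -0.0259 0.033 95;python3 - <<'E'
from h import *
from rig import bot
for n in("top","side"):
    p=bot.capture(n);cv2.imwrite(f"pics/{n}5.png",p["pixels"])
    print(n);[print(*b) for b in blobs(p,.046,.06,(.38,.74),(-.2,.12),80)]
E
```

```text
t 10.4 tip [ 0.5348 -0.0369  0.0346] tool F [-4.81  7.94 -1.42] M [0.162 0.385 1.251] tau [  1.94 -40.94 -11.17]
t 11.0 tip [ 0.5691 -0.0327  0.0343] tool F [-7.07 10.35 -0.27] M [ 0.033 -0.076  1.495] tau [  0.7  -41.93 -13.52]
t 11.5 tip [ 0.599  -0.0301  0.0343] tool F [-7.89  9.36 -0.19] M [-0.022 -0.047  1.414] tau [  0.59 -43.94 -14.35]
t 11.5 tip [ 0.599  -0.0301  0.0343] phi 95.13 F [-9.2  -1.04  8.01] M [-0.079  1.413  0.025]
spin rad 0.0023 then offset x,y,z (mm) [  1.3 -60.3  -1.1]
top
89 [390. 219.] [ 442.3 -195.2] [82.9  8.9] 0.1 [0.049 0.052 0.056]
side
544 [355. 176.] [635.6 -30.8] [107.4 117.9] 11.4 [0.047 0.053 0.055]
118 [422. 185.] [ 713.8 -179.1] [24.5 51.3] 26.2 [0.047 0.053 0.059]
112 [341. 220.] [ 454.7 -147.6] [19.3 34.7] 32.8 [0.047 0.054 0.059]
93 [353. 231.] [ 441.2 -194.9] [84.   9.2] 0.5 [0.049 0.052 0.054]
```

View pics/side5.png

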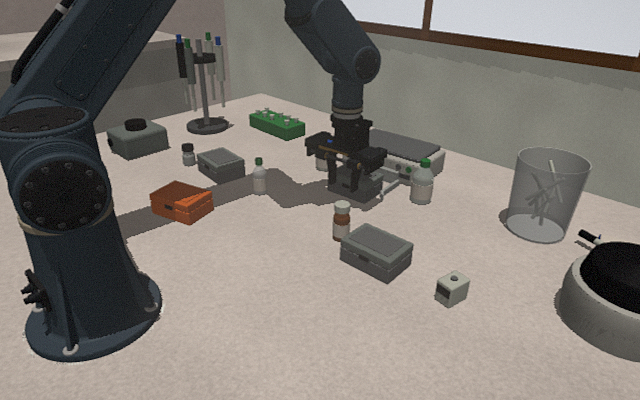

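```bash
python3 -m crank '[{"offset":[-0.001,-0.006,-0.0001],"spin":0},{"offset":[-0.001,-0.006,0],"spin":0},{"offset":[0,-0.006,0],"spin":0},{"offset":[0,-0.006,0],"spin":0},{"offset":[0,-0.006,0],"spin":0}]' >/dev/null; python3 f.py
python3 -m crank '[{"offset":[0,-0.006,0],"spin":0},{"offset":[0,-0.005,0],"spin":0},{"offset":[0,-0.004,0],"spin":0},{"offset":[0,-0.003,0],"spin":0}]' >/dev/null; python3 f.py; python3 go.py 0.6592 -0.0259 0.033 95
```

```text
t 12.1 tip [ 0.633  -0.0279  0.0363] tool F [1.08 2.68 0.6 ] M [-0.014  0.029  0.616] tau [  0.16 -50.71 -13.74]
t 12.5 tip [ 0.651  -0.0263  0.0367] tool F [ 2.19  2.26 -0.79] M [-0.007 -0.031  0.594] tau [  0.28 -51.76 -14.63]
t 12.5 tip [ 0.651  -0.0263  0.0367] phi 95.1 F [-2.18 -0.99 -2.19] M [-0.022  0.595  0.007]
spin rad 0.0017 then offset x,y,z (mm) [ 3.7 -8.2 -0.3]
```

```bash
python3 -m crank '[{"offset":[0.001,-0.002,0],"spin":0},{"offset":[0,-0.002,0],"spin":0}]' >/dev/null; python3 f.py
python3 -m crank '[{"offset":[0,-0.002,0],"spin":0}]' >/dev/null; python3 f.py
python3 -m crank '[{"offset":[0,-0.0015,0],"spin":0}]' >/dev/null; python3 f.py
python3 -m crank '[{"offset":[0,-0.001,0],"spin":0}]' >/dev/null; python3 f.py
```

```text
t 12.7 tip [ 0.6545 -0.026   0.0356] tool F [ 1.41  4.41 -0.12] M [ 0.003 -0.028  0.567] tau [  0.34 -52.01 -14.9 ]
t 12.8 tip [ 0.6565 -0.0258  0.0357] tool F [ 1.78  3.28 -0.39] M [-0.014 -0.047  0.597] tau [  0.23 -52.11 -14.83]
t 12.9 tip [ 0.6573 -0.0257  0.0354] tool F [ 1.09  7.14 -0.95] M [0.208 0.074 1.321] tau [  1.28 -52.07 -16.77]
t 13.0 tip [ 0.6577 -0.0257  0.0353] tool F [-1.29  8.41 -1.43] M [0.164 0.139 1.539] tau [  1.53 -51.48 -17.23]
```

```bash
python3 -m crank '[{"offset":[0,-0.001,0],"spin":0}]' >/dev/null; python3 f.py
python3 -m crank '[{"offset":[0,-0.001,0],"spin":0}]' >/dev/null; python3 f.py
python3 -m crank '[{"offset":[0,-0.001,0],"spin":0},{"offset":[0,0,0],"spin":0}]' >/dev/null; python3 f.py;python3 go.py 0.6592 -0.0259 0.033 95
```

```text
t 13.1 tip [ 0.6581 -0.0256  0.0354] tool F [-3.2  10.89 -1.75] M [0.195 0.204 1.763] tau [  1.89 -50.78 -17.9 ]
t 13.2 tip [ 0.6584 -0.0256  0.0353] tool F [-3.57 12.96 -1.51] M [0.186 0.303 2.056] tau [  2.27 -50.2  -18.6 ]
t 13.4 tip [ 0.6588 -0.0256  0.0354] tool F [-4.26 12.05 -1.91] M [0.263 0.304 2.154] tau [  2.35 -50.06 -18.93]
t 13.4 tip [ 0.6588 -0.0256  0.0354] phi 95.09 F [-11.78  -2.98   4.4 ] M [-0.497  2.119 -0.256]
spin rad 0.0016 then offset x,y,z (mm) [ 2.4 -0.4 -0.3]
```

```bash
python3 -m crank '[{"offset":[0,0.02,0],"spin":0},{"offset":[0,0.045,0],"spin":0},{"offset":[-0.045,0.045,0],"spin":0},{"offset":[-0.045,0.03,0],"spin":0},{"offset":[0,0.02,0.044],"spin":0},{"offset":[0,0.02,0.044],"spin":0},{"offset":[0,0,0.049],"spin":0},{"offset":[0,0,0.049],"spin":0},{"offset":[0,0,0.049],"spin":0},{"offset":[0,0,0.04],"spin":0}]' >/dev/null; python3 f.py
cat > look.py <<'E'
from h import *
from rig import bot
import sys
k=sys.argv[1];o=np.array([.7095,-.0215])
for n in("top","side"):
    p=bot.capture(n);cv2.imwrite(f"pics/{n}{k}.png",p["pixels"])
    print(n);[print(*b) for b in blobs(p,.046,.06,(.38,.752),(-.35,.12),100)]
    W=cloud(p);P=W[p["depth"]>0];z=P[:,2]
    a=np.radians(5.2);R=np.array([[np.cos(a),-np.sin(a)],[np.sin(a),np.cos(a)]]);D=(P[:,:2]-o)@R
    st=(z>.02)&(z<.045)&(D[:,0]>.043)&(D[:,0]<.065)&(abs(D[:,1])<.06)
    tp=(z>.044)&(z<.06)&(abs(D[:,0])<.06)&(abs(D[:,1])<.07)
    for y in np.arange(-.05,.051,.02):
        t=tp&(abs(D[:,1]-y)<.01);print(round(y,2),"box x",np.round([D[t,0].min(),D[t,0].max()],4))
    c=cv2.resize(p["pixels"][60:220,250:450],None,fx=4,fy=4,interpolation=cv2.INTER_CUBIC);cv2.imwrite(f"pics/{n}{k}z.png",c[:600])
E
python3 look.py 6
```

```text
t 14.4 tip [0.4715 0.2367 0.1143] tool F [-0.82 -1.37 -0.1 ] M [-0.033  0.003  0.032] tau [ -1.93 -40.05  -9.89]
top
1072 [327. 131.] [709.2 -23.6] [ 85.6 115.9] 4.8 [0.05  0.053 0.057]
1215 [409. 218.] [ 444.5 -249.9] [ 84.  117.1] 2.1 [0.049 0.053 0.057]
-0.05 box x [-0.0429  0.0589]
-0.03 box x [-0.0424  0.0599]
-0.01 box x [-0.0433  0.0592]
0.01 box x [-0.042   0.0592]
0.03 box x [-0.0422  0.0598]
0.05 box x [-0.042   0.0594]
side
686 [368. 167.] [707.1 -22.8] [ 87.8 118.1] 4.3 [0.048 0.053 0.054]
116 [422. 185.] [ 713.4 -178.4] [25.8 51.6] 22.9 [0.047 0.053 0.059]
111 [341. 220.] [ 454.5 -148. ] [23.4 34.5] 35.3 [0.047 0.054 0.059]
1605 [377. 243.] [ 443.  -248.7] [ 86.5 117.3] 1.9 [0.048 0.053 0.054]
-0.05 box x [-0.0459  0.0598]
-0.03 box x [-0.047   0.0591]
-0.01 box x [-0.045   0.0598]
0.01 box x [-0.0448  0.0599]
0.03 box x [-0.046   0.0592]
0.05 box x [-0.0448  0.0597]
```

```bash
python3 -c "
import cv2,numpy as np
a=cv2.imread('pics/top6.png')[70:170,260:400];b=cv2.imread('pics/side6.png')[120:220,310:450]
cv2.imwrite('pics/z6.png',np.vstack([cv2.resize(x,(420*1,300),interpolation=cv2.INTER_CUBIC) for x in(a,b)]))"
```

```text
(no output)
```

View pics/z6.png

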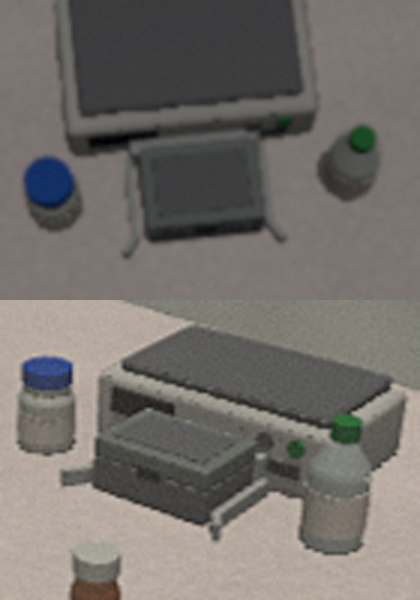

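Run:
```python
from h import *
from rig import bot
def edges(p,zl,sel,side):
    # per-column extreme of x, fit line robustly
    W=cloud(p);d=p["depth"];m=(d>0)&sel(W)
    u=[];pt=[]
    for c in range(640):
        r=np.nonzero(m[:,c])[0]
        if len(r)<3: continue
        pt.append(W[r.max() if side=="near" else r.min(),c][:2])
    pt=np.array(pt);k=np.polyfit(pt[:,1],pt[:,0],1)
    for _ in range(3):
        e=pt[:,0]-np.polyval(k,pt[:,1]);g=abs(e-np.median(e))<.0025;k=np.polyfit(pt[g,1],pt[g,0],1)
    e=pt[g,0]-np.polyval(k,pt[g,1])
    return round(-np.degrees(np.arctan(k[0])),2),round(float(np.polyval(k,-.022)),4),g.sum(),round(e.std()/np.sqrt(g.sum())/.03*57,2)
a=np.radians(5.2);R=np.array([[np.cos(a),-np.sin(a)],[np.sin(a),np.cos(a)]]);o=np.array([.7095,-.0215])
def D(W): return (W[...,:2]-o)@R
hs=lambda W:(W[...,2]>.07)&(W[...,2]<.085)&(abs(D(W)[...,1])<.115)&(D(W)[...,0]>.045)&(D(W)[...,0]<.2)
bx=lambda W:(W[...,2]>.048)&(W[...,2]<.058)&(abs(D(W)[...,1])<.052)&(abs(D(W)[...,0])<.05)
for n in("top","top","side"):
    p=bot.capture(n)
    print(n,"housing near",edges(p,0,hs,"near"),"far",edges(p,0,hs,"far"));print("   box near",edges(p,0,bx,"near"),"far",edges(p,0,bx,"far"))
```

```text
top housing near (np.float64(0.17), 0.7821, np.int64(24), np.float64(0.56)) far (np.float64(4.3), 0.9077, np.int64(45), np.float64(0.32))
   box near (np.float64(4.87), 0.6686, np.int64(33), np.float64(0.31)) far (np.float64(3.89), 0.7495, np.int64(28), np.float64(0.42))
top housing near (np.float64(4.91), 0.7833, np.int64(64), np.float64(0.21)) far (np.float64(4.82), 0.9079, np.int64(56), np.float64(0.28))
   box near (np.float64(4.8), 0.6684, np.int64(34), np.float64(0.25)) far (np.float64(3.94), 0.7497, np.int64(31), np.float64(0.38))
side housing near (np.float64(17.82), 0.7865, np.int64(6), np.float64(0.56)) far (np.float64(18.22), 0.8994, np.int64(6), np.float64(0.85))
   box near (np.float64(20.83), 0.669, np.int64(7), np.float64(1.27)) far (np.float64(25.58), 0.7425, np.int64(8), np.float64(0.79))
```

Vision has the box within about 0.4° of the dock and at its home position. During the press most of the load was on the right finger, so I'll do a second gentle press offset to the left to confirm it is flush.

```bash
python3 go.py 0.50 -0.030 0.033 95
```

```text
t 14.65 tip [0.4712 0.2339 0.1135] phi 95.13 F [ 0.02  0.15 -0.78] M [ 0.022 -0.012 -0.027]
spin rad 0.0022 then offset x,y,z (mm) [  80.5   -5.7 -265.4]
```

```bash
python3 -m crank '[{"offset":[-0.01,-0.006,-0.04],"spin":0.002},{"offset":[0,0,-0.048],"spin":0},{"offset":[0,0,-0.048],"spin":0},{"offset":[0,0,-0.048],"spin":0},{"offset":[0,0,-0.048],"spin":0},{"offset":[0.02,-0.01,-0.0334],"spin":0},{"offset":[0.04,-0.02,0],"spin":0},{"offset":[0.03,-0.03,0],"spin":0},{"offset":[0,-0.04,0],"spin":0},{"offset":[0,-0.03,0],"spin":0},{"offset":[0,0,0],"spin":0},{"offset":[0,0,0],"spin":0}]' >/dev/null; python3 f.py; python3 go.py 0.6584 -0.0136 0.033 95
```

```text
t 15.85 tip [ 0.6289 -0.0207  0.0326] tool F [0.38 1.19 0.37] M [-0.025 -0.061  0.089] tau [ 4.000e-02 -4.818e+01 -1.248e+01]
t 15.85 tip [ 0.6289 -0.0207  0.0326] phi 94.85 F [-1.22  0.27 -0.38] M [0.053 0.094 0.025]
spin rad -0.0026 then offset x,y,z (mm) [ -0.4 -30.    4.5]
```

```bash
python3 -m crank '[{"offset":[-0.002,-0.012,0.003],"spin":0},{"offset":[0,-0.009,0.002],"spin":0},{"offset":[0,-0.003,0],"spin":0},{"offset":[0,-0.002,0],"spin":0}]' >/dev/null; python3 f.py
python3 -m crank '[{"offset":[0,-0.002,0],"spin":0},{"offset":[0,-0.002,0],"spin":0}]' >/dev/null; python3 f.py
python3 -m crank '[{"offset":[0,-0.001,0],"spin":0},{"offset":[0,-0.001,0],"spin":0}]' >/dev/null; python3 f.py
python3 -m crank '[{"offset":[0,-0.001,0],"spin":0},{"offset":[0,-0.001,0],"spin":0}]' >/dev/null; python3 f.py
```

```text
t 16.25 tip [ 0.654  -0.012   0.0348] tool F [ 0.79  0.68 -0.62] M [ 0.036 -0.093  0.048] tau [-2.000e-02 -4.997e+01 -1.237e+01]
t 16.45 tip [ 0.6565 -0.0115  0.0344] tool F [-5.34  7.4  -2.1 ] M [0.066 0.301 1.26 ] tau [  1.64 -48.26 -15.34]
t 16.65 tip [ 0.6573 -0.0115  0.0343] tool F [-6.91  9.77 -1.83] M [0.114 0.342 1.582] tau [  2.12 -47.64 -16.36]
t 16.85 tip [ 0.6581 -0.0114  0.0343] tool F [-10.29  13.91  -2.64] M [0.141 0.554 2.168] tau [  2.82 -46.39 -17.74]
```

```bash
python3 -m crank '[{"offset":[0,0.01,0],"spin":0},{"offset":[0,0.04,0],"spin":0},{"offset":[0,0.045,0],"spin":0},{"offset":[-0.045,0.045,0],"spin":0},{"offset":[-0.045,0.03,0],"spin":0},{"offset":[-0.02,0.01,0.04],"spin":0},{"offset":[0,0,0.048],"spin":0},{"offset":[0,0,0.048],"spin":0},{"offset":[0,0,0.048],"spin":0},{"offset":[0,0,0.048],"spin":0},{"offset":[0,0,0],"spin":0},{"offset":[0,0,0],"spin":0}]' >/dev/null; python3 f.py; python3 look.py 7
python3 - <<'E'
from h import *
from rig import bot
p=bot.capture("top");[print(*b) for b in blobs(p,.035,.2,(.3,.9),(-.5,.5),60)]
E
```

```text
t 18.05 tip [0.4742 0.2067 0.1317] tool F [-0.89 -0.17 -0.95] M [-0.005 -0.055  0.014] tau [  1.25 -37.83 -11.92]
top
1071 [327. 131.] [708.8 -23.5] [ 84.4 116.1] 4.1 [0.049 0.053 0.057]
1224 [409. 218.] [ 444.7 -249.8] [ 84.3 116.6] 1.9 [0.049 0.053 0.057]
-0.05 box x [-0.0418  0.0597]
-0.03 box x [-0.0435  0.0597]
-0.01 box x [-0.0422  0.0596]
0.01 box x [-0.0424  0.0592]
0.03 box x [-0.0419  0.0599]
0.05 box x [-0.0416  0.0598]
side
685 [368. 167.] [706.7 -22.4] [ 86.7 118.3] 4.8 [0.048 0.053 0.055]
120 [421. 185.] [ 714.4 -176.9] [26.7 52. ] 19.6 [0.046 0.053 0.059]
110 [341. 220.] [ 454.8 -147.5] [21.4 34.6] 33.9 [0.047 0.054 0.059]
1611 [377. 243.] [ 442.6 -248.4] [ 86.2 117.9] 2.1 [0.048 0.052 0.054]
-0.05 box x [-0.0455  0.0594]
-0.03 box x [-0.0464  0.0596]
-0.01 box x [-0.045   0.0598]
0.01 box x [-0.0461  0.0599]
0.03 box x [-0.0443  0.0598]
0.05 box x [-0.0452  0.0589]
2682 [472.  89.] [ 797.1 -428.8] [138.9 139.2] 73.0 [0.048 0.118 0.169]
5236 [322.  99.] [782.2 -11.7] [236.7 256.2] 0.7 [0.048 0.074 0.081]
1433 [177. 102.] [809.2 423.5] [155.9  87. ] 87.8 [0.041 0.046 0.062]
315 [378. 122.] [ 725.7 -171.8] [51.6 43.5] 72.1 [0.044 0.078 0.112]
330 [277. 132.] [702.  122.5] [49.8 49.7] 81.1 [0.04  0.08  0.084]
1244 [409. 219.] [ 444.8 -249.7] [ 84.4 117. ] 2.1 [0.049 0.053 0.057]
71 [273. 212.] [470.3 134.8] [20.  35.9] 30.0 [0.039 0.061 0.07 ]
165 [372. 212.] [ 462.5 -144.1] [33.7 35. ] 44.6 [0.044 0.084 0.089]
230 [465. 215.] [ 452.7 -410.4] [36.9 51. ] 79.9 [0.04  0.045 0.05 ]
449 [254. 268.] [321.7 192.9] [114.6  41. ] 89.0 [0.049 0.053 0.057]
```

View pics/side7.png

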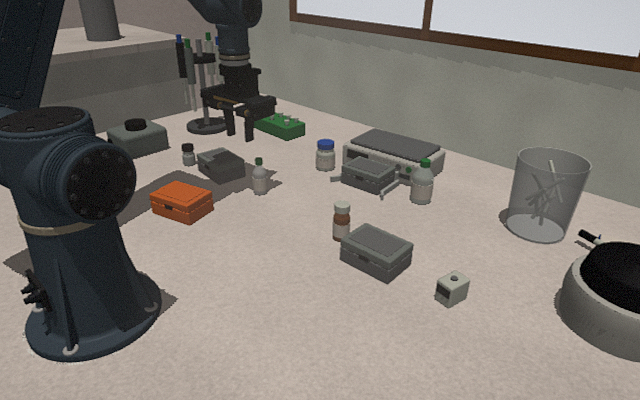

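The side view shows the box seated in the dock at about (368,172), with the arm clear and the other things standing where they were.

```bash
python3 -c "
from rig import bot
print(bot.hand_in())"
```

```text
the job is handed in; nothing more can be done
None
```

The full tip box was the middle one. It now sits in the feed dock against the end stop, and I handed the job in at about 18 s of the 72 s allowed.

- **Finding it:** I nudged two boxes from behind. The left one slid at about 1.3 N and moved 9 mm. The middle one took about 9.5 N, though roughly 7 N of downward load from the fingers inflated that. With little vertical load it still took about 2.5–4 N, which fits the full one. I never touched the right box.
- **Docking:** I slid the middle box forward along the bench, turning it to the dock's angle, and eased it in at 10–20 mm/s at the end. I then pressed it home twice, the second time offset to the left. It resisted firmly both times, up to about 14 N.
- **Last checks:** The top camera puts the box centre within about 2 mm of the estimated home position. Its angle is 4.1–4.9°, against 4.9–5.9° for the dock, which is within measurement noise. The side camera reads the box about 2 mm short, but it read the other boxes about 2 mm short as well. I judge the box home mainly from the firm stop under force.
- **Everything else:** All the objects I measured again are within measurement noise of where they stood. The can and the left box were not measured again after the last move. The green-capped bottle was partly hidden in that last top view, but the side picture shows it upright and in place. The arm was clear of everything when I handed in.

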